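# Release the cam and seat the soap bar in the jig

### The arm

A 6-joint arm with a two-finger parallel gripper is mounted at the origin on a cart in front of the work surface, level with it; the furniture and walls round the work are solid. World frame = base frame: x ahead of the robot, y to its left, z up, the work surface at z = 0. Lengths are in m, angles in rad, forces in N, time in s.
With the tool pointing down it reaches from about 0.375 to 0.9 m from the base axis. Payload 3.1 kg.
Tool frame: the origin (TCP) lies between the finger pads; the fingertips stand 8 mm ahead of it and the grasp point (between the pads) lies 11 mm behind it; z points along the fingers, y is the line along which they close (so a half turn about z gives the same grasp; the last joint's range is limited). The gripper opens to 85 mm and grips with 20 to 120 N. Pads are 22 mm wide; open, the fingers measure 114 mm over their backs; the gripper's body (76 mm by 85 mm) begins 54 mm behind the grasp point. The pads swing forward as they close: fully open they stand 13 mm farther back than shut.
Start: joints at [1.105, 0.527, 1.433, -0, 1.181, -0.178], TCP at [0.177, 0.599, 0.239] pointing down, gripper open.
Joint ranges: [-3.08, 3.08], [-0.75, 2.2], [0.22, 2.44], [-1.43, 4.57], [0, 2.65], [-2.85, 2.85]. Speed limits (rad/s): [2.79, 2.79, 3.14, 3.14, 3.14, 3.14].

### API

Orientations are given as a unit quaternion [x, y, z, w].
In Python, from station import readout, cams, sign_off gives the robot as it stands.
- The arm moves only by the tool send_rows, never from a script. Its argument "commands" is text: rows parted by semicolons, each of 5 numbers parted by spaces: the finger opening in mm, from 0 to 85.4, then the shift along the tool's x, y, z each as a share of 0.02 m, from -1 to 1, then the turn about the tool's z as a share of 4 degrees, from -1 to 1. In form: grip dx dy dz spin; .... A call has 1 to 20 rows; each row shifts and turns the commanded pose from where the row before left it, along the tool's axes as they then stand; what a row does not reach is not made up. A row lasts 1/12 s, in which the tool goes at most 41.7 mm and 7.16 degrees, less where a joint would pass 70% of its speed; a pose out of reach is approached as far as the arm can. A call with a number of a shift or a turn outside -1 to 1 is refused whole. A call with a gripper value outside its range is refused whole. The fingers move at their own pace and stop on an object; "grip_force" is the grip in N (left out, the last holds). Time passes only in rows, so rows that do not move let the fingers close. It gives the time, the measured TCP pose, the force, the opening and the grip force at its end, in the units of the state.
- readout.sense(): the state, without advancing time (a new reading comes with each control period).
- cams.snapshot(name): name is "scene" or "top" or "wrist"; returns a dict with "pixels" (384x512x3 uint8, red, green, blue), "intrinsics" (3x3 intrinsics, pixels), "eye" and "rotation" of the camera in the world. Camera axes: x right, y down, z forward; pixel columns grow to the right and rows downward; lengths in m; the calibration is good to about 2 mm. A picture is of the moment at which its call begins. There is no depth.
- sign_off(): hands the job in; it is judged then, once.
The state is a dict: "t": time; "q": joint angles; "qd": joint speeds; "tau": joint torques, N m; "tcp_pos": TCP position; "tool_rot": TCP orientation; "force": force on the tool from outside, world axes, zero at the start; "ft_torque": the same for the moment, N m; "finger_gap": opening from 0.0 (shut) to 1.0 (fully open); "gripper_force": force on a finger pad.
Only numpy, scipy, OpenCV 4.12 (cv2) and the standard library are available. Lean on these libraries where they do the work, as an engineer would, in place of code of your own. Each camera call takes 0.05 s, during which the arm holds its last target. There are 200 camera calls.

### The job

The lilac soap bar lies loose in the wooden jig and must be seated against the end fence for stamping, but the eccentric cam blocks the slide. First swing the red-tipped lever round, out over the free side of the jig, until the cam stands at its low point (lever pointing away from the slide), and only then push the blue plate of the slide forward until it is fully home, so that the slide pushes the bar up to the fence. Push gently with the fingertips only: grip nothing, never force the slide against the cam, do not touch the soap bar itself, leave the things standing around where they are, and finish clear of everything.

Things in the scene. Friction and masses are not known exactly. Their poses are not given: they have to be found in the camera images.
- jig: Fixed beech jig on the worktop, base 225 mm (x) by 200 mm (y), 12 mm thick. Origin on the worktop (z = 0); the base reaches from x = -125 to +100 mm and y = -100 to +100 mm of it. Its x axis points from the slide's blue push plate to the end fence (the pushing direction), roughly away from the robot; y to the left, z up. A channel 76 mm wide between two 34 mm high wooden walls runs along x at y = -45 mm and ends at a 48 mm high fence. The cam is on the left (y = +55 mm).
- jig_fence (a point): Centre of the fence's inner face, which the bar must meet, at jig (62.5, -45, 30) mm; axes as the jig's.
- slide (a joint): Travel of the aluminium follower slide along the jig's +x, m: 0 = fully back, 0.040 = fully home (hard stop). No spring; it needs about 3 N and stays where left. Its pusher face is at jig x = -29 mm + travel, 64 mm wide. A bridge (top 45 mm above the worktop) carries a brass follower pad over to the cam; the cam at its high point stops the slide at 0.013, and it can only get home with the cam within about 0.4 rad of low.
- push_plate (a point): Point on the robot-side face of the slide's upright blue push plate, 60 mm above the worktop, on the plate's centre line; the plate is 60 mm wide (y), 12 mm thick (x) and reaches to 79.5 mm above the worktop. Moves with the slide; axes as the jig's. Push it along +x.
- cam (a joint): Angle of the eccentric cam, rad; grows clockwise seen from above. 0 = high point, lever pointing to the jig's -x (towards the slide); 1.57 = lever to +y (left); 3.14 = low point, lever to +x; a stop ends the turn at 3.2. Direction of the lever in the jig frame is (-cos q, sin q). Stiff: about 6 N sideways at 48 mm from the axis; it stays where left.
- cam_axis (a point): On the vertical axis of the cam, at jig (20, 55) mm, 59 mm above the worktop (mid-height of the lever bar). The steel disc under it has radius 22 mm, its centre 14 mm off the axis on the lever's side, top 39 mm above the worktop. The dark hub has radius 12 mm, from 39 to 78 mm above the worktop.
- lever_end (a point): On the lever 72 mm out from the cam axis, 59 mm above the worktop, in the axis of the upright red end grip (diameter 18 mm, 47 to 87 mm above the worktop). The lever bar is 14 mm wide, 51 to 67 mm above the worktop, and runs from the hub to the grip.
- bar: Loose lilac soap bar, 51 (x) by 72 (y) by 27 mm, lying in the channel between pusher and fence; origin at the centre of its underside (12 mm above the worktop). Its centre is 25 mm from the fence when seated. Only the slide may push it.
- green_bar: Bystander: green soap bar 51 x 72 x 27 mm, right of the jig; origin at the centre of its underside.
- amber_bottle: Bystander: amber bottle with black cap, diameter 50 mm, 109 mm tall, right of the jig; origin at the centre of its underside.
- small_beaker: Bystander: clear beaker, diameter 55 mm, 70 mm tall, left of the jig; origin at the centre of its underside.
- tape_roll: Bystander: roll of tape, diameter 94 mm, 26 mm high, near the front edge; origin at the centre of its underside.
- blue_marker: Bystander: grey marker with blue cap, 134 mm long, 17 mm high, near the front edge; origin at the centre of its underside.
- salve: Bystander: round white salve tin, diameter 59 mm, 22 mm high, at the right; origin at the centre of its underside.

How it is judged:
On the way, in this order (a step that is already met when the one before it is completed fails the run):
1. the cam is turned to its low point while the slide is still back (value of joint cam above 2.75 rad and value of joint slide below 0.012 m), for 0.2 s.
2. the slide is pushed fully home and the bar is at the fence (value of joint slide above 0.037 m and value of joint cam above 2.75 rad and x of bar in the frame of jig_fence above -0.03 m and angle between bar's own z axis and vertical below 0.1 rad), for 0.2 s.
At the end, for the whole second after the job is handed in: The cam is at its low point (2.75 rad or more), the slide is home (at least 37 of its 40 mm), and the soap bar lies flat, at rest, within about 5 mm of the fence (all of step 2 and linear speed of bar below 0.01 m/s); the robot touches nothing.
It fails at once if the slide is forced against the cam (more than 15 N) (contact force between slide_c3 and cam_c0 above 15 N).
It fails at once if the robot touches the soap bar (contact force between any of the arm, the fingers and bar above 0.5 N).
It fails at once if the soap bar is lifted out of the channel (height (world z) of bar above 0.022 m).
It fails at once if lever or slide is gripped or shoved (more than 40 N between fingers and jig) (contact force between the fingers and jig above 40 N).
It fails at once if one of the bystanders (green soap bar, amber bottle, beaker, tape roll, marker, salve tin) is displaced by more than 2 cm (distance of any of green_bar, amber_bottle, tape_roll, blue_marker, small_beaker, salve from where it was at the start of the episode above 0.02 m).
It also fails if it takes over 48 s, if anything falls off the work surface, if the arm or the gripper's body presses on something with over 40 N, if the wrist force passes 120 N, or if a joint passes its speed limit or range.

## Working session

There is one attempt and no reset: what is moved stays moved. The work goes in short steps, Python scripts to look and compute and a tool call to move; the robot and the scene stay as the last step left them, time stands still between calls to the robot, and variables do not carry over. Pictures are saved under pics/ and viewed, at most 10 in all, crops included, and the job is handed in when it is done.

Besides the shell and the picture viewer there is one more tool, called after "Request:" by a JSON object that holds its "method" and its "body", one argument or row to a line. send_rows: Moves the arm, as the interface text tells. Its arguments: {"type":"object","properties":{"commands":{"type":"string"},"grip_force":{"type":"number"}},"required":["commands"]}

```bash
mkdir -p pics
python3 - <<'E'
from station import readout, cams
import cv2, numpy as np, pickle
s=readout.sense()
print({k:np.round(v,3) for k,v in s.items()})
for n in("top","scene"):
    c=cams.snapshot(n); pickle.dump(c,open(f"{n}0.pkl","wb"))
    cv2.imwrite(f"pics/{n}0.png",cv2.resize(c["pixels"][...,::-1],(800,600),interpolation=cv2.INTER_CUBIC))
    print(n,np.round(c["intrinsics"],1).tolist(),np.round(c["eye"],3),np.round(c["rotation"],3).tolist())
E
```

```text
{'t': np.float64(0.0), 'q': array([ 1.105,  0.528,  1.434, -0.   ,  1.181, -0.179]), 'qd': array([ 0.   ,  0.   ,  0.   , -0.   ,  0.001,  0.002]), 'tau': array([-1.0000e-03, -4.4235e+01, -1.7802e+01, -0.0000e+00,  8.0000e-03,
       -0.0000e+00]), 'tcp_pos': array([0.177, 0.599, 0.238]), 'tool_rot': array([ 0.143,  0.99 , -0.001, -0.   ]), 'force': array([-0.268,  0.224, -0.116]), 'ft_torque': array([ 0.014,  0.009, -0.019]), 'gripper_force': np.float64(0.0), 'finger_gap': np.float64(0.997)}
top [[415.4, 0.0, 254.1], [0.0, 415.4, 195.2], [0.0, 0.0, 1.0]] [ 0.412 -0.032  1.349] [-0.697, 0.716, -0.032, 0.025]
scene [[412.6, 0.0, 250.7], [0.0, 412.6, 189.8], [0.0, 0.0, 1.0]] [-0.365 -0.587  0.928] [0.793, -0.435, 0.209, -0.371]
```

View pics/top0.png

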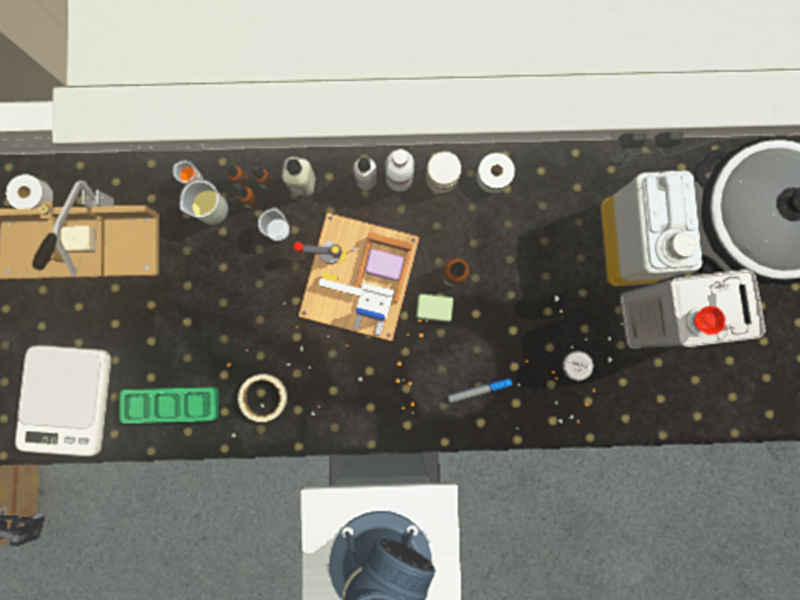

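View pics/scene0.png

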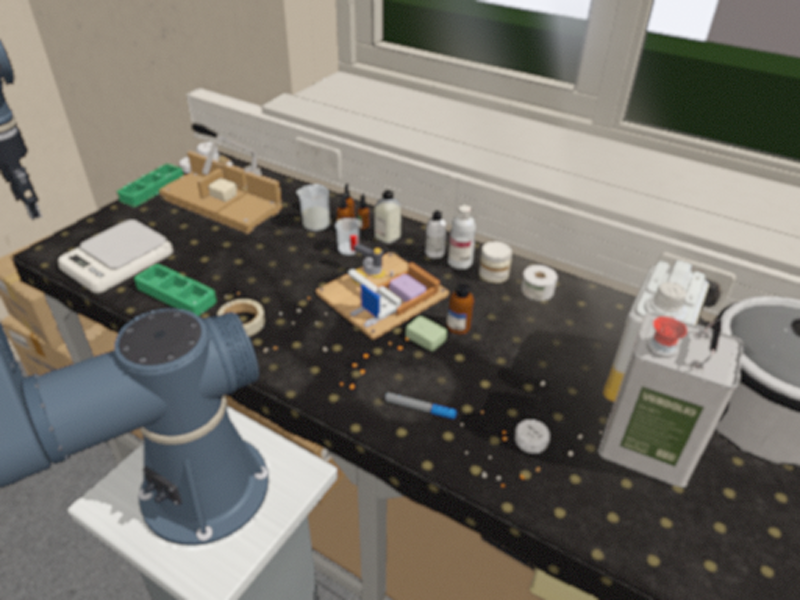

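The top view shows the jig with corners near (330,213), (418,236), (390,340), (299,315), the lever's red tip at (298,246), the hub at (335,252) and the beaker at (274,225). The scene view confirms this layout. I'll zoom in to fit the pose.

Run:
```python
import cv2, pickle
c=pickle.load(open("top0.pkl","rb"))["pixels"][...,::-1]
cv2.imwrite("pics/topcrop.png",cv2.resize(c[125:225,150:283],None,fx=6,fy=6,interpolation=cv2.INTER_CUBIC)) # 798x600
```

```text
(no output)
```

View pics/topcrop.png

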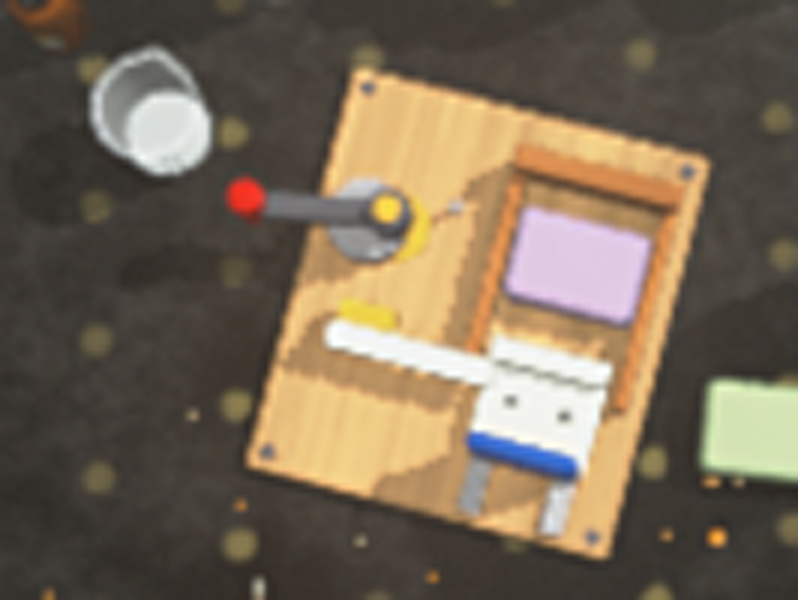

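Crop corners are TL (357,68), TR (708,157), BR (607,557) and BL (248,465). The red grip top is at (246,197), the hub top at (388,209), the beaker base at (170,130) and the blue plate's top edge runs (470,438) to (578,470).

```bash
cat > h.py <<'E'
import numpy as np, pickle
from scipy.spatial.transform import Rotation as R
from scipy.optimize import least_squares
def proj(c,P):
    p=R.from_quat(c["rotation"]).inv().apply(np.atleast_2d(P)-c["eye"]); p=p/p[:,2:]
    return (p@np.array(c["intrinsics"]).T)[:,:2]
def back(c,uv,z):
    d=R.from_quat(c["rotation"]).apply(np.linalg.inv(c["intrinsics"])@[uv[0],uv[1],1])
    return c["eye"]+d*(z-c["eye"][2])/d[2]
def jig2w(p,P):
    P=np.atleast_2d(P); r=R.from_euler("z",p[2]); return r.apply(P)+[p[0],p[1],0]
E
python3 - <<'E'
from h import *
c=pickle.load(open("top0.pkl","rb"))
f=lambda u,v:(150+(u+.5)/6-.5,125+(v+.5)/6-.5)
uv=np.array([f(357,68),f(708,157),f(607,557),f(248,465)])
M=np.array([[.1,.1,.012],[.1,-.1,.012],[-.125,-.1,.012],[-.125,.1,.012]])
r=least_squares(lambda p:(proj(c,jig2w(p,M))-uv).ravel(),[.5,.1,-.2])
p=r.x; print("jig",p.round(4),np.degrees(p[2]).round(2),"res",r.fun.round(2)); np.save("jig.npy",p)
inv=lambda P:R.from_euler("z",-p[2]).apply(P-[p[0],p[1],0])
for n,u,v,z in[("grip",246,197,.087),("hub",388,209,.078),("beakerbase",170,130,0.003),("beakerrim",150,105,.07),("plateL",470,438,.0795),("plateR",578,470,.0795),("barTL",525,207,.039),("barBR",628,325,.039)]:
    P=back(c,f(u,v),z); print(n,P.round(4),"jig",inv(P).round(4))
E
```

```text
jig [ 0.5952  0.026  -0.2792] -16.0 res [-0.41 -0.35  0.48 -0.05  0.14  0.25 -0.2   0.14]
grip [0.6351 0.1442 0.087 ] jig [0.0058 0.1246 0.087 ]
hub [0.6285 0.0726 0.078 ] jig [0.0192 0.054  0.078 ]
beakerbase [0.6881 0.1967 0.003 ] jig [0.0422 0.1897 0.003 ]
beakerrim [0.6878 0.1955 0.07  ] jig [0.0423 0.1885 0.07  ]
plateL [0.5091 0.0331 0.0795] jig [-0.0847 -0.0169  0.0795]
plateR [ 0.4912 -0.0216  0.0795] jig [-0.0869 -0.0744  0.0795]
barTL [0.6343 0.0031 0.039 ] jig [ 0.0439 -0.0112  0.039 ]
barBR [ 0.5698 -0.0497  0.039 ] jig [-0.0036 -0.0798  0.039 ]
```

```bash
cat >> h.py <<'E'
pj=np.load("jig.npy")
def injig(P): return R.from_euler("z",-pj[2]).apply(np.asarray(P)-[pj[0],pj[1],0])
def where():
    from station import readout
    s=readout.sense(); rot=R.from_quat(s["tool_rot"])
    yaw=np.degrees(np.arctan2(*rot.as_matrix()[[1,0],[0,0]])-pj[2])%360
    print("t",round(float(s["t"]),2),"tcp jig mm",(1e3*injig(s["tcp_pos"])).round(1),"toolx yaw in jig",yaw.round(1),"F",np.round(s["force"],1),"gap",round(float(s["finger_gap"]),2),"q",np.round(s["q"],2))
    return injig(s["tcp_pos"]),rot
def rows(T):  # jig target m -> units of 20 mm along tool axes
    P,rot=where(); d=R.from_euler("z",pj[2]).apply(np.array(T)-P); u=rot.inv().apply(d)/.02
    print("to",T,"tool units",u.round(2))
E
python3 - <<'E'
from h import *
c=pickle.load(open("top0.pkl","rb"))
f=lambda u,v:(150+(u+.5)/6-.5,125+(v+.5)/6-.5)
for n,u,v,z in[("bridgeTL",333,320,.045),("bridgeBL",326,346,.045),("padTL",342,301,.045)]: print(n,injig(back(c,f(u,v),z)).round(4))
rows([-.018,.097,.16])
E
```

```text
bridgeTL [-0.0404  0.071   0.045 ]
bridgeBL [-0.0546  0.0711  0.045 ]
padTL [-0.0295  0.069   0.045 ]
t 0.1 tcp jig mm [-559.8  435.3  238.4] toolx yaw in jig 179.5 F [ 0.2 -0.9  0.1] gap 1.0 q [ 1.1   0.53  1.43 -0.    1.18 -0.18]
to [-0.018, 0.097, 0.16] tool units [-27.23 -16.67   3.95]
```

Request:
{"method": "send_rows", "body": {
  "commands": "0 -0.4 -0.24 0 0; 0 -0.8 -0.49 0 0; 0 -0.9 -0.55 0 0; 0 -0.9 -0.55 0 0; 0 -0.9 -0.55 0 0; 0 -0.9 -0.55 0 0; 0 -0.9 -0.55 0 0; 0 -0.9 -0.55 0 0; 0 -0.9 -0.55 0 0; 0 -0.9 -0.55 0 0; 0 -0.9 -0.55 0 0; 0 -0.9 -0.55 0 0; 0 -0.9 -0.55 0 0; 0 -0.9 -0.55 0 0; 0 -0.9 -0.55 0 0; 0 -0.9 -0.55 0 0; 0 -0.9 -0.55 0 0; 0 -0.9 -0.55 0 0; 0 -0.9 -0.55 0 0; 0 -0.9 -0.55 0 0",
  "grip_force": 30
}}

```text
t: 1.77
tcp_pos: [0.4511, 0.2951, 0.2391]
tool_rot: [0.144, 0.99, -0.0, -0.0]
force: [-0.3, -0.7, -0.2]
finger_gap: -0.001
gripper_force: 0.0
```

Request:
{"method": "send_rows", "body": {
  "commands": "0 -0.9 -0.55 0.2 0; 0 -0.9 -0.55 0.4 0; 0 -0.9 -0.55 0.4 0; 0 -0.9 -0.55 0.4 0; 0 -0.9 -0.55 0.4 0; 0 -0.9 -0.55 0.4 0; 0 -0.9 -0.55 0.4 0; 0 -0.8 -0.55 0.4 0; 0 -0.8 -0.5 0.4 0; 0 -0.7 -0.5 0.4 0; 0 -0.5 -0.3 0.2 0; 0 -0.2 -0.1 0 0; 0 0 0 0 0; 0 0 0 0 0"
}}

```text
t: 2.93
tcp_pos: [0.5959, 0.1329, 0.1596]
tool_rot: [0.143, 0.99, 0.0, -0.0]
force: [-0.3, -0.8, 0.5]
finger_gap: -0.001
gripper_force: 0.0
```

Run:
```python
from h import *
from station import cams
import cv2
rows([-.018,.097,.060])
c=cams.snapshot("wrist"); cv2.imwrite("pics/wrist1.png",c["pixels"][...,::-1])
c=cams.snapshot("scene"); cv2.imwrite("pics/scene1.png",cv2.resize(c["pixels"][110:230,180:310][...,::-1],None,fx=5,fy=5,interpolation=cv2.INTER_CUBIC))
pickle.dump(c,open("scene1.pkl","wb"))
P=back;print("tip px (crop)",(proj(c,jig2w(pj,injig(jig2w(pj,where()[0])[0]-[0,0,.008])))-[180,110])*5)
```

```text
t 2.93 tcp jig mm [-28.8 103.  159.6] toolx yaw in jig 179.5 F [-0.3 -0.8  0.5] gap -0.0 q [ 0.04  0.61  1.54  0.    0.99 -1.25]
to [-0.018, 0.097, 0.06] tool units [-0.54 -0.3   4.98]
t 3.03 tcp jig mm [-29.2 103.4 159.8] toolx yaw in jig 179.6 F [ 0.1  0.4 -0.5] gap -0.0 q [ 0.04  0.6   1.54  0.    0.99 -1.25]
tip px (crop) [[205.82337856 158.45063183]]
```

View pics/scene1.png

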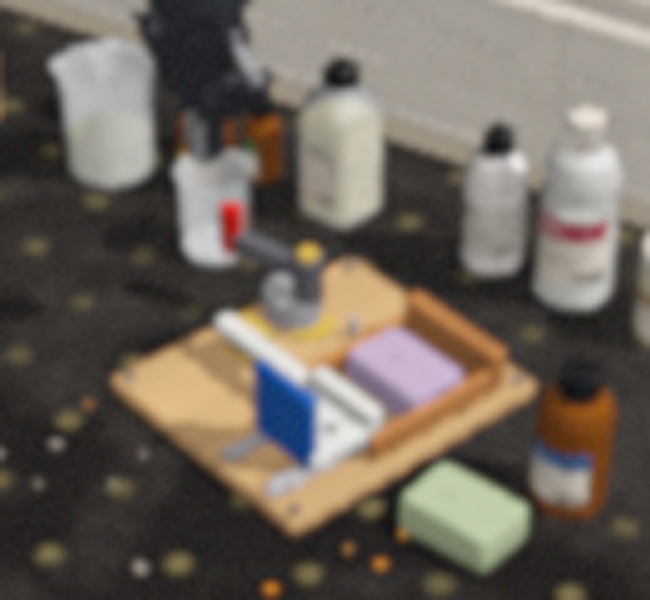

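View pics/wrist1.png

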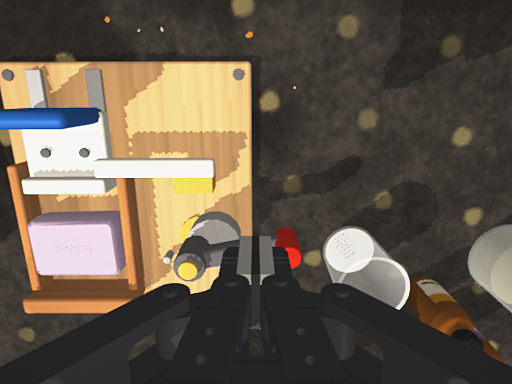

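Scene crop: shut fingertips at about (208,155) against a predicted (206,158), so the tip offset is 8 mm when shut. Wrist view: tips at (255,270), on the -x side of the lever between hub (190,265) and red grip (288,248). Next I descend beside the lever.

Request:
{"method": "send_rows", "body": {
  "commands": "0 -0.1 -0.1 0.3 0; 0 -0.1 -0.1 0.6 0; 0 -0.05 -0.1 0.8 0; 0 0 0 0.8 0; 0 0 0 0.8 0; 0 0 0 0.7 0; 0 0 0 0.5 0; 0 0 0 0.3 0; 0 0 0 0.18 0; 0 0 0 0 0; 0 0 0 0 0"
}}

```text
t: 3.95
tcp_pos: [0.5995, 0.1255, 0.06]
tool_rot: [0.143, 0.99, 0.0, 0.0]
force: [-0.5, -0.1, 0.6]
finger_gap: -0.0
gripper_force: 0.0
```

Run:
```python
from h import *
P,_=where()
ax=np.array([20,55.])
prev=P[:2]*1e3
for q in np.arange(1.37,3.2,.105):
    d=np.array([-np.cos(q),np.sin(q)]);t=np.array([np.sin(q),np.cos(q)])
    print(round(q,2),(ax+50*d-19*t).round(1))
```

```text
t 3.95 tcp jig mm [-23.3  96.9  60. ] toolx yaw in jig 179.5 F [-0.5 -0.1  0.6] gap -0.0 q [ 0.02  0.75  1.59 -0.    0.8  -1.26]
1.37 [ -8.6 100.2]
1.48 [ -3.7 103. ]
1.58 [  1.5 105.2]
1.68 [  6.8 106.8]
1.79 [ 12.3 107.9]
1.9 [ 17.9 108.4]
2.0 [ 23.5 108.4]
2.1 [ 29.1 107.7]
2.21 [ 34.6 106.5]
2.32 [ 39.9 104.7]
2.42 [ 45.  102.3]
2.52 [49.8 99.4]
2.63 [54.3 96. ]
2.74 [58.4 92.2]
2.84 [62.1 88. ]
2.94 [65.3 83.4]
3.05 [68.1 78.5]
3.16 [70.3 73.3]
```

Request:
{"method": "send_rows", "body": {
  "commands": "0 0 0 0 -0.5; 0 0 0 0 -1; 0 0 0 0 -1; 0 -0.1 0 0 -0.4; 0 -0.15 0 0 0; 0 -0.15 0 0 0; 0 -0.15 0 0 0; 0 -0.1 0 0 0; 0 -0.05 0 0 0; 0 0 0 0 0"
}}

```text
t: 4.78
tcp_pos: [0.6135, 0.1242, 0.0597]
tool_rot: [0.043, 0.999, 0.0, 0.0]
force: [-0.0, 0.8, -0.3]
finger_gap: -0.006
gripper_force: 0.0
```

```bash
python3 -c "
from h import *
where()"
```

```text
t 4.78 tcp jig mm [-9.4 99.4 59.7] toolx yaw in jig 191.1 F [-0.   0.8 -0.3] gap -0.01 q [ 0.02  0.76  1.56 -0.    0.82 -1.46]
```

Request:
{"method": "send_rows", "body": {
  "commands": "0 -0.1 0.02 0 0.4; 0 -0.15 0.05 0 0.8; 0 -0.175 0.066 0 1; 0 -0.175 0.066 0 1; 0 -0.175 0.066 0 1; 0 -0.175 0.066 0 1; 0 -0.175 0.066 0 1; 0 -0.175 0.066 0 1; 0 0 0 0 0; 0 0 0 0 0"
}}

```text
t: 5.62
tcp_pos: [0.6381, 0.1261, 0.0593]
tool_rot: [0.289, 0.957, -0.0, -0.003]
force: [-4.4, 2.3, 2.3]
finger_gap: 0.002
gripper_force: 2.6
```

Run:
```python
from h import *
from station import cams
P,_=where()
import cv2
c=cams.snapshot("top"); cv2.imwrite("pics/top2.png",cv2.resize(c["pixels"][125:225,150:283][...,::-1],None,fx=6,fy=6,interpolation=cv2.INTER_CUBIC))
```

```text
t 5.62 tcp jig mm [ 13.7 108.1  59.3] toolx yaw in jig 162.4 F [-4.4  2.3  2.3] gap 0.0 q [ 0.02  0.79  1.48  0.    0.87 -0.96]
```

View pics/top2.png

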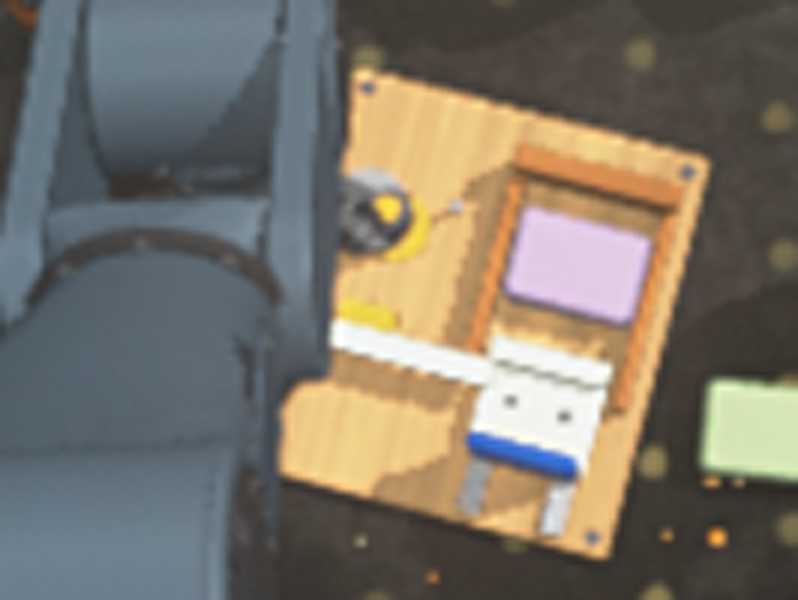

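The arm hides the lever in the top view, but the slide and bar haven't moved. The 5 N reaction shows the lever is being pushed, so I continue.

Request:
{"method": "send_rows", "body": {
  "commands": "0 -0.15 0.05 0 0.5; 0 -0.175 0.06 0 1; 0 -0.175 0.06 0 1; 0 -0.175 0.06 0 1; 0 -0.175 0.06 0 1; 0 -0.175 0.06 0 1; 0 -0.175 0.06 0 1; 0 -0.175 0.06 0 1; 0 -0.175 0.06 0 1; 0 0 0 0 0"
}}

```text
t: 6.5
tcp_pos: [0.6676, 0.1104, 0.0593]
tool_rot: [0.557, 0.83, -0.0, -0.001]
force: [-2.9, 2.9, 1.7]
finger_gap: -0.003
gripper_force: 2.0
```

```bash
cat >> h.py <<'E'
def polar():
    P,rot=where(); q=np.pi/2+np.pi-np.arctan2(*(R.from_euler("z",-pj[2])*rot).as_matrix()[[1,0],[0,0]])%(2*np.pi)
    v=P[:2]*1e3-[20,55]; d=[-np.cos(q),np.sin(q)];t=[np.sin(q),np.cos(q)]
    print("tool-q",round(q,3),"radial",(v@d).round(1),"tangential",(v@t).round(1))
E
python3 -c "
from h import *
polar()"
```

```text
t 6.5 tcp jig mm [ 46.3 101.1  59.3] toolx yaw in jig 128.3 F [-2.9  2.9  1.7] gap -0.0 q [-0.    0.81  1.41  0.    0.92 -0.39]
tool-q 2.473 radial 49.2 tangential -19.9
```

Request:
{"method": "send_rows", "body": {
  "commands": "0 -0.12 0.04 0 0.6; 0 -0.17 0.06 0 1; 0 -0.175 0.06 0 1; 0 -0.175 0.06 0 1; 0 -0.175 0.06 0 1; 0 -0.175 0.06 0 1; 0 -0.17 0.06 0 1; 0 -0.15 0.05 0 1; 0 -0.12 0.04 0 0.6; 0 0 0 0 0; 0 0 0 0 0"
}}

```text
t: 7.42
tcp_pos: [0.6818, 0.0841, 0.0594]
tool_rot: [0.768, 0.64, 0.0, -0.001]
force: [-1.3, 4.9, -0.3]
finger_gap: 0.002
gripper_force: 2.3
```

Run:
```python
from h import *
polar()
from station import cams
import cv2
c=cams.snapshot("wrist"); cv2.imwrite("pics/wrist3.png",c["pixels"][...,::-1])
```

```text
t 7.42 tcp jig mm [67.3 79.7 59.4] toolx yaw in jig 95.6 F [-1.3  4.9 -0.3] gap 0.0 q [-0.04  0.82  1.39  0.    0.93  0.14]
tool-q 3.043 radial 49.5 tangential -20.0
```

View pics/wrist3.png

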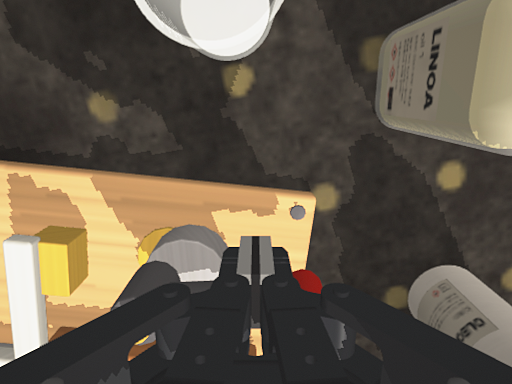

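Wrist view: the lever's red grip is at (305,282) and the hub is at about (150,290), so the lever runs along jig +x with the fingers beside it. I back off, lift, spin back, then verify the angle.

Request:
{"method": "send_rows", "body": {
  "commands": "0 0.2 0 0 0; 0 0.4 0 0 0; 0 0.4 0 0 0; 0 0.2 0 -0.3 0; 0 0 0 -0.7 0; 0 0 0 -0.9 0; 0 0 0 -0.9 0; 0 0 0 -0.9 0; 0 0 0 -0.9 0; 0 0 0 -0.4 0; 0 0 0 0 -0.5; 0 0 0 0 -1; 0 0 0 0 -1; 0 0 0 0 -1; 0 0 0 0 -1; 0 0 0 0 -1; 0 0 0 0 -1; 0 0 0 0 -1; 0 0 0 0 -1; 0 0 0 0 -1"
}}

```text
t: 9.13
tcp_pos: [0.6867, 0.1065, 0.1603]
tool_rot: [0.517, 0.856, -0.0, 0.0]
force: [0.3, -0.2, 0.0]
finger_gap: 0.002
gripper_force: 0.0
```

Request:
{"method": "send_rows", "body": {
  "commands": "0 0 0 0 -1; 0 0 0 0 -1; 0 0 0 0 -1; 0 0 0 0 -1; 0 0 0 0 -1; 0 0 0 0 -1; 0 0 0 0 -1; 0 0 0 0 -1; 0 0 0 0 -1; 0 0 0 0 -1; 0 0 0 0 -1; 0 0 0 0 -0.6; 0 0 0 0 0"
}}

```text
t: 10.22
tcp_pos: [0.6867, 0.1065, 0.1603]
tool_rot: [0.14, 0.99, -0.0, 0.0]
force: [0.9, -0.9, 0.7]
finger_gap: -0.0
gripper_force: 0.0
```

```bash
python3 -c "
from h import *
rows([-.150,-.045,.155])"
```

```text
t 10.22 tcp jig mm [ 65.7 102.6 160.3] toolx yaw in jig 180.0 F [ 0.9 -0.9  0.7] gap -0.0 q [-0.01  0.71  1.31 -0.    1.12 -1.3 ]
to [-0.15, -0.045, 0.155] tool units [10.78 -7.39  0.26]
```

Request:
{"method": "send_rows", "body": {
  "commands": "0 0.3 -0.2 0 0; 0 0.6 -0.4 0 0; 0 0.8 -0.55 0 0; 0 0.8 -0.55 0 0; 0 0.8 -0.55 0 0; 0 0.8 -0.55 0 0; 0 0.8 -0.55 0 0; 0 0.8 -0.55 0 0; 0 0.8 -0.55 0 0; 0 0.8 -0.55 0 0; 0 0.8 -0.55 0 0; 0 0.8 -0.55 0 0; 0 0.8 -0.55 0 0; 0 0.8 -0.55 0 0; 0 0.3 -0.2 0 0; 0 0.2 0 0 0; 0 0 0 0 0; 0 0 0 0 0"
}}

```text
t: 11.72
tcp_pos: [0.4354, 0.0254, 0.16]
tool_rot: [0.14, 0.99, -0.0, 0.001]
force: [0.5, -0.8, -0.6]
finger_gap: -0.001
gripper_force: 0.0
```

Run:
```python
from h import *
rows([-.135,-.045,.060])
from station import cams
import cv2
c=cams.snapshot("scene"); cv2.imwrite("pics/scene4.png",cv2.resize(c["pixels"][110:230,180:310][...,::-1],None,fx=5,fy=5,interpolation=cv2.INTER_CUBIC))
for q in (2.8,3.0,3.14): print(q,((proj(c,jig2w(pj,[.02-.072*np.cos(q),.055+.072*np.sin(q),.087]))-[180,110])*5).round(0))
```

```text
t 11.72 tcp jig mm [-153.5  -44.6  160. ] toolx yaw in jig 179.9 F [ 0.5 -0.8 -0.6] gap -0.0 q [-0.2   0.41  1.97  0.    0.75 -1.49]
to [-0.135, -0.045, 0.06] tool units [-0.91 -0.02  5.  ]
2.8 [[356. 190.]]
3.0 [[372. 196.]]
3.14 [[382. 202.]]
```

View pics/scene4.png

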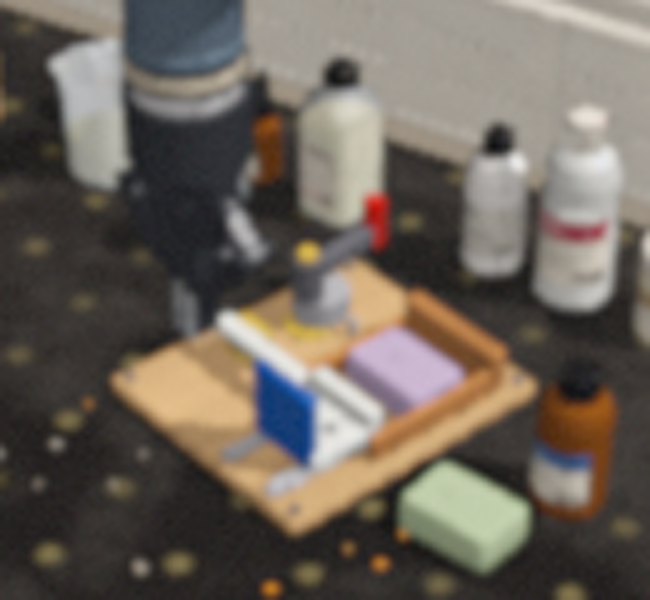

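The red grip top is at (377,197), against a prediction of (372,196) for q=3.0 and (382,202) for 3.14. So the cam is at about 3.05 and the slide is still back. I descend behind the plate.

Request:
{"method": "send_rows", "body": {
  "commands": "0 0 0 0.3 0; 0 0 0 0.7 0; 0 0 0 0.9 0; 0 0 0 0.9 0; 0 0 0 0.9 0; 0 0 0 0.8 0; 0 -0.2 0 0.5 0; 0 -0.4 0 0 0; 0 -0.4 0 0 0; 0 -0.4 0 0 0; 0 -0.3 0 0 0; 0 -0.2 0 0 0; 0 -0.1 0 0 0; 0 0 0 0 0"
}}

```text
t: 12.93
tcp_pos: [0.4735, 0.0141, 0.0603]
tool_rot: [0.14, 0.99, -0.0, 0.001]
force: [-0.9, -0.1, 0.1]
finger_gap: 0.002
gripper_force: 0.0
```

```bash
python3 -c "
from h import *
rows([-.07,-.045,.060])"
```

```text
t 12.93 tcp jig mm [-113.7  -45.    60.3] toolx yaw in jig 179.9 F [-0.9 -0.1  0.1] gap 0.0 q [-0.21  0.65  1.95  0.    0.54 -1.5 ]
to [-0.07, -0.045, 0.06] tool units [-2.18  0.    0.02]
```

Request:
{"method": "send_rows", "body": {
  "commands": "0 -0.1 0 0 0; 0 -0.15 0 0 0; 0 -0.15 0 0 0; 0 -0.15 0 0 0; 0 -0.15 0 0 0; 0 -0.15 0 0 0; 0 -0.15 0 0 0; 0 -0.15 0 0 0; 0 -0.15 0 0 0; 0 -0.15 0 0 0; 0 -0.15 0 0 0; 0 -0.15 0 0 0; 0 0 0 0 0"
}}

```text
t: 14.02
tcp_pos: [0.5071, 0.0044, 0.0596]
tool_rot: [0.14, 0.99, -0.0, 0.0]
force: [-1.4, -0.2, -0.3]
finger_gap: -0.002
gripper_force: 0.8
```

```bash
python3 -c "
from h import *
where()"
```

```text
t 14.02 tcp jig mm [-78.7 -45.1  59.6] toolx yaw in jig 179.9 F [-1.4 -0.2 -0.3] gap -0.0 q [-0.21  0.67  1.87 -0.    0.61 -1.5 ]
```

Request:
{"method": "send_rows", "body": {
  "commands": "0 -0.1 0 0 0; 0 -0.1 0 0 0; 0 -0.1 0 0 0; 0 -0.1 0 0 0; 0 -0.1 0 0 0; 0 0 0 0 0"
}}

```text
t: 14.52
tcp_pos: [0.5165, 0.0017, 0.0596]
tool_rot: [0.14, 0.99, -0.0, 0.0]
force: [-2.2, -1.0, -1.0]
finger_gap: 0.004
gripper_force: 1.1
```

Run:
```python
from h import *
where()
from station import cams
import cv2
c=cams.snapshot("scene"); cv2.imwrite("pics/scene5.png",cv2.resize(c["pixels"][110:230,180:310][...,::-1],None,fx=5,fy=5,interpolation=cv2.INTER_CUBIC))
```

```text
t 14.52 tcp jig mm [-68.9 -45.1  59.6] toolx yaw in jig 179.9 F [-2.2 -1.  -1. ] gap 0.0 q [-0.21  0.68  1.84 -0.    0.62 -1.5 ]
```

View pics/scene5.png

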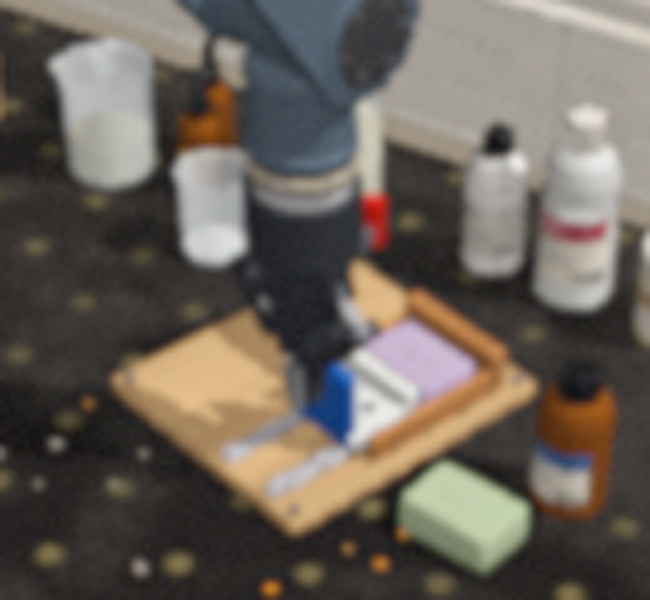

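The slide has pushed the bar almost to the fence: the bar's far edge is near (470,365) and a small gap remains. I push on in small steps until the stop is felt.

Request:
{"method": "send_rows", "body": {
  "commands": "0 -0.08 0 0 0; 0 -0.08 0 0 0; 0 -0.08 0 0 0; 0 0 0 0 0"
}}

```text
t: 14.9
tcp_pos: [0.5197, 0.0008, 0.0597]
tool_rot: [0.14, 0.99, 0.0, -0.001]
force: [-5.1, 0.9, 1.4]
finger_gap: 0.005
gripper_force: 2.2
```

```bash
python3 -c "
from h import *
where()"
```

```text
t 14.9 tcp jig mm [-65.6 -45.   59.7] toolx yaw in jig 179.9 F [-5.1  0.9  1.4] gap 0.0 q [-0.21  0.68  1.83  0.    0.63 -1.5 ]
```

Request:
{"method": "send_rows", "body": {
  "commands": "0 -0.06 0 0 0; 0 -0.06 0 0 0; 0 0 0 0 0; 0 0 0 0 0"
}}

```text
t: 15.23
tcp_pos: [0.5197, 0.0008, 0.0597]
tool_rot: [0.14, 0.99, 0.0, -0.003]
force: [-8.2, 0.7, 5.5]
finger_gap: 0.004
gripper_force: 4.1
```

Position holds while force rises, so the slide is at a stop. I retreat and verify.

Request:
{"method": "send_rows", "body": {
  "commands": "0 0.2 0 0 0; 0 0.4 0 0 0; 0 0.6 0 0 0; 0 0.8 0 0 0; 0 0.8 0 0 0; 0 0.4 0 -0.3 0; 0 0 0 -0.7 0; 0 0 0 -0.9 0; 0 0 0 -0.9 0; 0 0 0 -0.9 0; 0 0 0 -0.9 0; 0 0 0 -0.4 0; 0 0 0 0 0"
}}

```text
t: 16.32
tcp_pos: [0.4636, 0.0173, 0.1619]
tool_rot: [0.14, 0.99, -0.0, 0.004]
force: [-0.3, -0.4, -0.1]
finger_gap: -0.003
gripper_force: 0.0
```

Run:
```python
from h import *
where()
from station import cams
import cv2
c=cams.snapshot("top"); pickle.dump(c,open("top6.pkl","wb"))
cv2.imwrite("pics/top6.png",cv2.resize(c["pixels"][125:225,150:283][...,::-1],None,fx=6,fy=6,interpolation=cv2.INTER_CUBIC))
```

```text
t 16.32 tcp jig mm [-124.1  -44.6  161.9] toolx yaw in jig 179.9 F [-0.3 -0.4 -0.1] gap -0.0 q [-0.2   0.44  1.91  0.    0.79 -1.49]
```

View pics/top6.png

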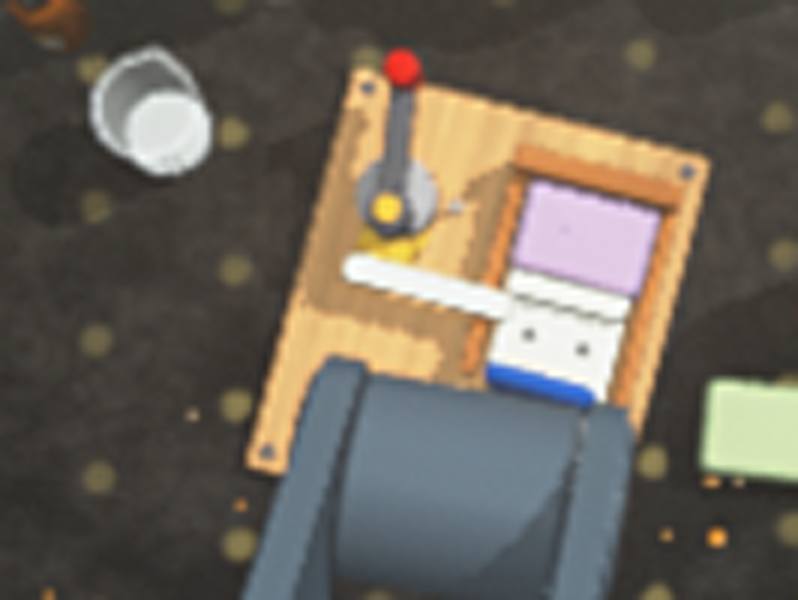

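Lever now points up (+x): red at (402,68), hub (388,209). The bar lies at the fence and the slide is up against it. I'll quantify the travel, including image registration on the two screw holes, (510,400)→(528,334) and (564,416)→(582,348).

Run:
```python
from h import *
c=pickle.load(open("top6.pkl","rb"));c0=pickle.load(open("top0.pkl","rb"))
f=lambda u,v:(150+(u+.5)/6-.5,125+(v+.5)/6-.5)
J=lambda u,v,z,c=c:injig(back(c,f(u,v),z))*1e3
for a,b in[((510,400),(528,334)),((564,416),(582,348))]: print("travel",(J(*b,.045)-J(*a,.045,c0)).round(1))
g=J(402,68,.087)[:2]-[20,55]; print("cam",np.arctan2(g[1],-g[0]).round(3))
for u,v in[(534,180),(661,208),(635,296),(512,268)]: print("bar corner",J(u,v,.039).round(1))
# subpixel slide shift by template match along image
import cv2
A=c0["pixels"];B=c["pixels"]
a=cv2.resize(A[125:225,150:283],None,fx=6,fy=6,interpolation=cv2.INTER_CUBIC);b=cv2.resize(B[125:225,150:283],None,fx=6,fy=6,interpolation=cv2.INTER_CUBIC)
x,y,w,h=490,355,110,105
r=cv2.matchTemplate(b[:430],a[y:y+h,x:x+w],cv2.TM_CCOEFF_NORMED);_,m,_,l=cv2.minMaxLoc(r)
print(m,l,"travel",(J(l[0]+w/2,l[1]+h/2,.045)-J(x+w/2,y+h/2,.045,c0)).round(1))
```

```text
travel [36.1 -0.4  0. ]
travel [37.1 -0.2  0. ]
cam 3.007
bar corner [ 59.1 -12.2  39. ]
bar corner [ 61.4 -81.2  39. ]
bar corner [ 12.3 -79.5  39. ]
bar corner [ 10.6 -12.7  39. ]
0.9672572612762451 (508, 288) travel [36.6 -0.3  0. ]
```

Run:
```python
from h import *
c=pickle.load(open("top6.pkl","rb"));c0=pickle.load(open("top0.pkl","rb"))
f=lambda u,v:(150+(u+.5)/6-.5,125+(v+.5)/6-.5)
J=lambda u,v,z,c=c:injig(back(c,f(u,v),z))*1e3
for z in(.039,.045): print(z,"pusher before",J(497,335,z,c0).round(1),J(612,362,z,c0).round(1),"after",J(512,268,z).round(1),J(635,296,z).round(1))
print("fence inner top edge",J(517,168,.048).round(1),J(680,208,.048).round(1))
```

```text
0.039 pusher before [-26. -14.  39.] [-24.7 -76.5  39. ] after [ 10.6 -12.7  39. ] [ 12.3 -79.5  39. ]
0.045 pusher before [-26.6 -14.5  45. ] [-25.3 -76.6  45. ] after [  9.8 -13.2  45. ] [ 11.5 -79.7  45. ]
fence inner top edge [61.6 -2.5 48. ] [ 62.4 -91.1  48. ]
```

The pusher face went from about -26 to +10.6 mm, so travel is about 39.6 mm, which is home. The cam is at about 3.0 rad and the arm is clear. Handing in.

```bash
python3 -c "
from station import sign_off
print(sign_off())"
```

```text
the job is handed in; nothing more can be done
None
```

The job is handed in (no verdict came back): by camera, the cam is at about 3.0 rad, the slide is home at about 39.6 of 40 mm, the bar is against the fence, and the arm is clear.

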